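Clip the bike pump into its sprung stand

ROBOT

A 6-joint arm with a two-finger parallel gripper is mounted at the origin on the work surface. World frame = base frame: x ahead of the robot, y to its left, z up, the work surface at z = 0. Lengths are in m, angles in rad, forces in N, time in s.
With the tool pointing down it reaches from about 0.25 to 0.8 m from the base axis. Payload 8.5 kg.
Tool frame: the origin (TCP) lies on the centre line of the jaws, within the pads' length; the fingertips stand 17 mm ahead of it and the grasp point (between the pads) lies 2 mm behind it; z points along the fingers, y is the line along which they close (so a half turn about z gives the same grasp; the last joint's range is limited). The gripper opens to 85 mm and grips with 20 to 120 N. Pads are 22 mm wide; open, the fingers measure 114 mm over their backs; the gripper's body (76 mm by 85 mm) begins 54 mm behind the grasp point. The pads swing forward as they close: fully open they stand 13 mm farther back than shut.
Start: joints at [0, 0.238, -0.013, 1.319, 0, 1.571], TCP at [0.525, -0, 0.248] pointing down, gripper open.
Joint ranges: [-2.66, 2.66], [-1.03, 1.9], [-1.14, 1.46], [-1.82, 2.27], [-1.45, 1.34], [-3.14, 3.14]. Speed limits (rad/s): [2.22, 2.22, 2.79, 3.14, 3.14, 3.14].

INTERFACE

Orientations are given as a unit quaternion [w, x, y, z].
In Python, from station import manip gives the robot as it stands.
- The arm moves only by the tool drive_tool, never from a script. Its argument "targets" is a list that holds one entry, the list of rows, each a list of 6 numbers: the shift along the tool's x, y, z scaled (see below), then the turn, a rotation vector about the tool's x, y, z scaled (see below). A call has exactly 10 rows; each row is the pose to reach, as a shift and turn from the pose commanded when the call began, along the tool's axes at that moment; what a row does not reach only later rows make up. The controller multiplies each number of a shift by 0.1 m and each number of a turn by 2 rad. A row lasts 1/12 s, in which the tool goes at most 41.7 mm and 7.16 degrees, less where a joint would pass 70% of its speed; a pose out of reach is approached as far as the arm can. A call with a number of a shift or a turn outside -1 to 1 is refused whole. A call with a gripper value outside its range is refused whole. "grip" is the opening, from 0 (shut) to 1 (fully open), set as the call begins (left out, the last holds). The fingers move at their own pace and stop on an object; the grip force is fixed at half the most. Time passes only in rows, so rows that repeat a pose let the fingers close, or fill a call up. It gives the time, the measured TCP pose, the force, the opening and the grip force at its end, in the units of the state.
- manip.get_state(): the state, without advancing time (a new reading comes with each control period).
- manip.get_image(name): name is "scene" or "side" or "wrist"; returns a dict with "frame" (420x560x3 uint8, blue, green, red), "mtx" (3x3 intrinsics, pixels), "world_from_camera" (4x4, takes a point from camera to world coordinates). Camera axes: x right, y up, looking along -z (the intrinsics and any distortion apply to the point x, -y, -z); pixel columns grow to the right and rows downward; lengths in m; the calibration is good to about 2 mm. A picture is of the moment at which its call begins. There is no depth.
- manip.close_job(): hands the job in; it is judged then, once.
The state is a dict: "clock": time; "qpos": joint angles; "joint_vel": joint speeds; "effort": joint torques, N m; "tcp_pos": TCP position; "tool_rot": TCP orientation; "wrist_force": force on the tool from outside, world axes, zero at the start; "torque": the same for the moment, N m; "width": finger opening in m; "grip_force": force on a finger pad.
Only numpy, scipy, OpenCV 4.12 (cv2) and the standard library are available. Lean on these libraries where they do the work, as an engineer would, in place of code of your own. Each camera call takes 0.05 s, during which the arm holds its last target. There are 200 camera calls.

TASK

Put the bike pump away in its clip stand: lay it along the two fork clips with its long handle sticking out at the end that has no end plate, and push it down past the sprung jaw until it sits fully home on both seats and the jaw has closed over it. Then let go, and leave the other things on the console where they are.

Things in the scene. Friction and masses are not known exactly. Their poses are not given: they have to be found in the camera images.
- pump: Loose bike pump, 184 mm, 0.1-0.25 kg, lying flat. Round bare aluminium barrel, diameter 24, 120 mm long; short square black collar (32 x 32, 12 long) at one end, long square ribbed black handle (32 x 32, 52 long) at the other. Origin on the axis at mid barrel, 16 mm above the console. x points to the handle: collar x -72 to -60, handle +60 to +112 mm.
- pump_handle (a point): Centre of the pump's long handle, 86 mm from the pump's origin along its +x.
- stand: Stand fixed to the console: beech base x -96 to 60, y -39 to 47 mm, 12 mm thick, with two steel fork clips in line at x = -42 and +42 mm, each 12 mm thick along x. Between them (72 mm for fingers) nothing is over 25 mm high. Each clip: flat seat 40 mm high, fixed prong on -y (inner face y = -16.5, flared tip 92 mm high), sprung jaw on +y. Origin on the console, midway between the clips; z up.
- seat (a point): Where the pump's origin comes to be when seated: midway between the clips, 52 mm above the stand's origin. The barrel then lies along the stand's x, handle to +x, with about 4 mm of side play each way and 12 mm of play each way along x.
- end_plate (a point): Top middle of the upright beech plate (56 mm wide, 6 thick, 78 mm high) that closes the stand's -x end; its inner face is at the stand's x = -90 mm. Only the short collar fits between it and the clip; the handle goes over the open +x end.
- jaw (a joint): Sprung steel jaw, one piece with a finger at each clip, hinged along the stand's x at y = 19, z = 20 mm. 0 = closed; grows (rad) as it swings out to +y, to 0.6. Its round noses reach in to y = 4.5 mm, 67 mm high, over the barrel; above, a sloping lead-in, tip 92 mm high. The barrel pushed down (some 10 N) opens it by about 0.16, then it springs shut.
- canister: Bystander: aluminium canister with twist cap, 72 mm across, 130 mm high; origin at the centre of its underside.
- bowl: Bystander: cream ceramic bowl, 130 mm across, 55 mm high; origin at the centre of its underside.
- key_tray: Bystander: beech tray 110 x 160 mm, 22 mm high, with two steel keys in it; origin at the centre of its underside.
- bike_light: Bystander: teal plastic bike light, 36 x 70 mm, 36 mm high; origin at the centre of its underside.
There are look-alikes about, which are no part of the job. What is shaped like the stand but green is not meant.

How it is judged:
By the outcome, as a careful person would: the job done as asked, in the order asked, and still so for the second after the job is handed in, with the robot touching nothing.
It also fails if it takes over 45 s, if anything falls off the work surface, if the arm or the gripper's body presses on something with over 40 N, if the wrist force passes 120 N, or if a joint passes its speed limit or range.

## Working session

There is one attempt and no reset: what is moved stays moved. The work goes in short steps, Python scripts to look and compute and a tool call to move; the robot and the scene stay as the last step left them, time stands still between calls to the robot, and variables do not carry over. Pictures are saved under pics/ and viewed, at most 10 in all, crops included, and the job is handed in when it is done.

Besides the shell and the picture viewer there is one more tool, called after "Call:" by a JSON object that holds its "op" and its "data". drive_tool: Moves the arm, as the interface text tells. Shifts and turns lie within -1 to 1; 1 stands for 0.1 m of shift or 2 rad of turn. Its arguments: {"type":"object","properties":{"targets":{"type":"array","items":{"type":"array","items":{"type":"array","items":{"type":"number","minimum":-1,"maximum":1}}}},"grip":{"type":"number"}},"required":["targets"]}

```bash
mkdir -p pics; cat > h.py <<'E'
import numpy as np,cv2
from station import manip
def snap(n,f):
    d=manip.get_image(n); cv2.imwrite('pics/'+f+'.png',d['frame']); np.savez('pics/'+f,f=d['frame'],m=d['mtx'],w=d['world_from_camera']); return d
def load(f):
    d=np.load('pics/'+f+'.npz'); return dict(frame=d['f'],mtx=d['m'],world_from_camera=d['w'])
def ray(d,u,v):
    k=np.linalg.inv(d['mtx'])@[u,v,1]; w=np.array(d['world_from_camera'])
    return w[:3,3],w[:3,:3]@[k[0],-k[1],-k[2]]
def onz(d,u,v,z):
    o,r=ray(d,u,v); return o+r*(z-o[2])/r[2]
def proj(d,p):
    w=np.linalg.inv(d['world_from_camera']); c=w[:3,:3]@p+w[:3,3]; q=d['mtx']@[c[0],-c[1],-c[2]]; return q[:2]/q[2]
E
python3 - <<'E'
from h import *
a=snap('scene','s0');b=snap('side','d0');c=snap('wrist','w0')
cv2.imwrite('pics/all.png',cv2.resize(np.hstack([a['frame'],b['frame']]),(800,300)))
for d in(a,b,c):print(np.round(d['world_from_camera'],3).tolist(),np.round(d['mtx'],1).tolist())
print(manip.get_state())
E
```

```text
[[-0.148, -0.608, 0.78, 1.613], [0.989, -0.106, 0.105, 0.079], [0.019, 0.787, 0.617, 0.876], [0.0, 0.0, 0.0, 1.0]] [[495.8, 0.0, 277.6], [0.0, 495.8, 212.1], [0.0, 0.0, 1.0]]
[[-0.935, 0.174, -0.309, 0.198], [-0.355, -0.488, 0.797, 1.034], [-0.012, 0.855, 0.518, 0.766], [0.0, 0.0, 0.0, 1.0]] [[502.9, 0.0, 281.1], [0.0, 502.9, 216.6], [0.0, 0.0, 1.0]]
[[1.0, -0.001, -0.0, 0.526], [0.001, 0.96, 0.281, 0.07], [0.0, -0.281, 0.96, 0.373], [0.0, 0.0, 0.0, 1.0]] [[293.5, 0.0, 277.2], [0.0, 293.5, 210.4], [0.0, 0.0, 1.0]]
{'clock': 0.15, 'qpos': array([-1.17277919e-05,  2.38652617e-01, -1.40490774e-02,  1.31919123e+00,
        4.92435238e-05,  1.57081638e+00]), 'joint_vel': array([ 0.0014193 , -0.00142903,  0.00368659,  0.0012765 , -0.00045427,
       -0.00055867]), 'effort': array([-5.83120764e-04, -5.39078343e+01,  3.46597445e+01,  1.44879267e-02,
       -3.84108148e-05, -6.07092011e-05]), 'tcp_pos': array([5.24708897e-01, 8.11709644e-06, 2.47824724e-01]), 'tool_rot': array([-4.05115644e-04,  7.07117921e-01,  7.07095428e-01, -3.70298448e-04]), 'wrist_force': array([0.1920802 , 0.28208097, 0.36732953]), 'torque': array([-0.04744552,  0.02128819, -0.02838851]), 'grip_force': 0.0, 'width': 0.08530191809022256}
```

View pics/s0.png

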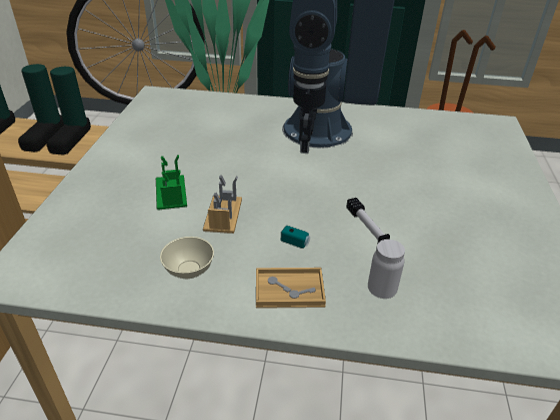

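View pics/d0.png

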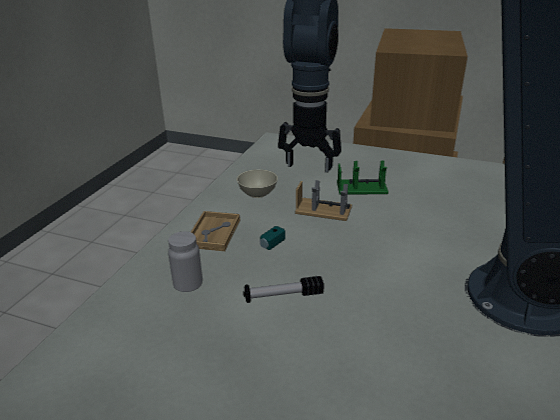

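Candidates: for the stand, the beech one at scene (223,210) or side (323,205), against the green look-alike at scene (171,190) or side (363,180), so I choose beech. For the pump, the grey and black rod at scene (370,220) or side (284,289), against the canister at scene (386,268). I choose the rod, with its long handle at scene (356,207) and collar at (383,239). The end plate is on the camera side of the stand, at scene (219,214).

```bash
python3 - <<'E'
from h import *
a=load('s0');b=load('d0')
c=lambda d,x,y:cv2.resize(d['frame'][y:y+75,x:x+100],(400,300),interpolation=cv2.INTER_CUBIC)
cv2.imwrite('pics/c1.png',np.vstack([np.hstack([c(a,180,165),c(a,325,185)]),np.hstack([c(b,277,160),c(b,235,255)])]))
for n,d,(u0,v0,u1,v1) in(('scene',a,(338,190,400,245)),('side',b,(238,268,332,308))):
    g=d['frame'][v0:v1,u0:u1].max(2)
    m=(g<55).astype(np.uint8)
    k,l,s,ce=cv2.connectedComponentsWithStats(m)
    for i in range(1,k):
        if s[i,4]>15:
            p=ce[i]+[u0,v0]; print(n,s[i].tolist(),p.round(1),onz(d,*p,.016).round(4))
E
```

```text
scene [9, 8, 18, 19, 184] [353.8 205.8] [0.4589 0.1447 0.016 ]
scene [40, 44, 12, 8, 52] [383.4 237.2] [0.5842 0.2262 0.016 ]
side [62, 8, 24, 20, 386] [311.9 285.4] [0.4669 0.1468 0.016 ]
side [5, 17, 8, 18, 97] [246.9 293.5] [0.5984 0.2254 0.016 ]
```

View pics/c1.png

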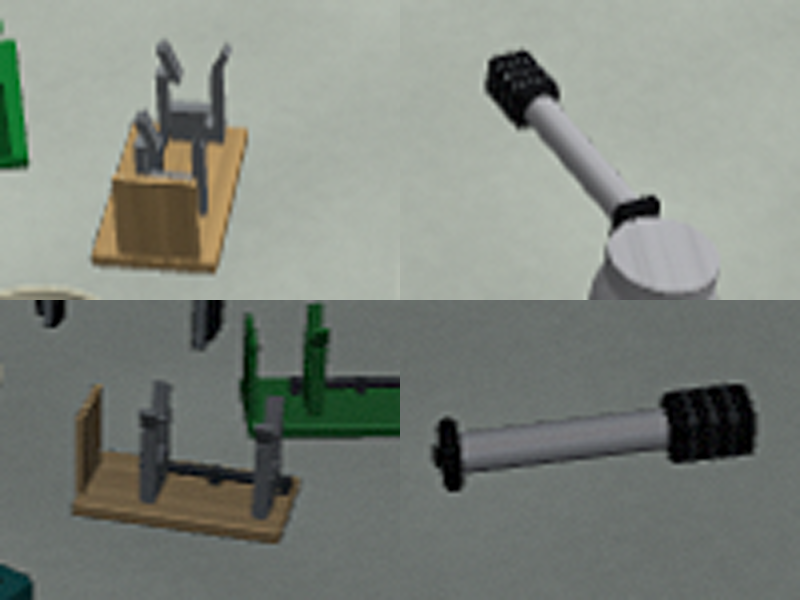

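The crops confirm both choices: the beech stand with grey clips, its end plate towards the scene camera, and the pump with its ribbed handle towards the robot. The first wrist picture should already cover the stand.

```bash
python3 - <<'E'
from h import *
a=load('s0');b=load('d0');w=load('w0')
for d,p,z in((a,(203.2,230.5),0),(a,(234,233),0),(a,(242,197),.012),(b,(295,213.3),0),(b,(347,220.5),0),(b,(352,204.5),.012),(a,(385,290),0.01),(b,(187,285),0.01),(a,(295,237),.018),(b,(272,237),.018)):print(onz(d,*p,z).round(4))
print(proj(w,[.536,.19,.016]),proj(w,[.463,.146,.016]))
E
```

```text
[ 0.6202 -0.2571  0.    ]
[ 0.6163 -0.1724  0.    ]
[ 0.4673 -0.1809  0.012 ]
[ 0.6228 -0.1763  0.    ]
[ 0.4676 -0.1885  0.    ]
[ 0.4721 -0.2634  0.012 ]
[0.7704 0.2274 0.01  ]
[0.7484 0.2392 0.01  ]
[ 0.6255 -0.0055  0.018 ]
[ 0.6297 -0.0098  0.018 ]
[287.15526116   6.4885312 ] [220.1462342   52.76147122]
```

View pics/w0.png

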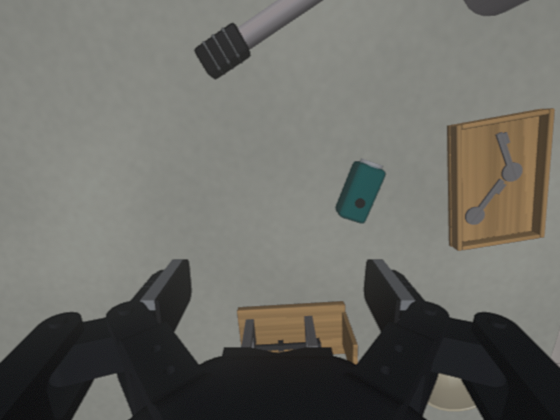

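The wrist view shows the pump handle at (222,50), matching my estimate, and the stand's near edge at (238,306)–(344,303). Estimates: pump origin ≈ (0.536, 0.192) with the handle pointing along yaw 212°, stand origin ≈ (0.528, −0.219) with +x at yaw ≈184°. I'm moving towards the pump now.

Call:
{"op": "drive_tool", "data": {"targets": [[[0.1,0,0,0,0,0.05],[0.2,0,0,0,0,0.11],[0.33,0,0,0,0,0.17],[0.46,0,0,0,0,0.23],[0.6,0,0,0,0,0.29],[0.72,0,0,0,0,0.35],[0.84,0,0,0,0,0.41],[0.94,0,0,0,0,0.46],[1,0,0,0,0,0.506],[1,0,0,0,0,0.506]]], "grip": 1}}

```text
clock: 0.98
tcp_pos: [0.5248, 0.101, 0.248]
tool_rot: [-0.0, 0.962, 0.274, -0.0]
wrist_force: [0.5, -0.8, -0.5]
width: 0.0854
grip_force: 0.0
```

```bash
cat >> h.py <<'E'
from scipy.spatial.transform import Rotation as R
def tool(s=None):
    s=s or manip.get_state(); q=s['tool_rot']; return s['tcp_pos'],R.from_quat([q[1],q[2],q[3],q[0]]).as_matrix()
def go(p,yaw,s=None):
    # shift and turn numbers for tool-down target with tool x at yaw (deg)
    t,M=tool(s); a=np.radians(yaw); x=np.array([np.cos(a),np.sin(a),0]); z=np.array([0,0,-1.]); T=np.stack([x,np.cross(z,x),z],1)
    print('shift',((M.T@(np.array(p)-t))/.1).round(3),'turn',(R.from_matrix(M.T@T).as_rotvec()/2).round(3))
E
python3 - <<'E'
from h import *
print(manip.get_state()['qpos'].round(3),tool()); go([.51,.17,.23],32)
E
```

```text
[0.19  0.255 0.009 1.325 0.    2.776] (array([0.52478396, 0.10099834, 0.24796336]), array([[ 8.49400336e-01,  5.27748567e-01, -7.20512837e-04],
       [ 5.27748796e-01, -8.49400484e-01,  1.61618372e-04],
       [-5.26710089e-04, -5.17528482e-04, -9.99999727e-01]]))
shift [ 0.239 -0.664  0.18 ] turn [-0.     0.    -0.001]
```

Call:
{"op": "drive_tool", "data": {"targets": [[[0.03,-0.1,0,0,0,0],[0.08,-0.22,0.04,0,0,0],[0.12,-0.36,0.08,0,0,0],[0.17,-0.48,0.12,0,0,0],[0.21,-0.58,0.16,0,0,0],[0.24,-0.66,0.18,0,0,0],[0.24,-0.66,0.18,0,0,0],[0.24,-0.66,0.18,0,0,0],[0.24,-0.66,0.18,0,0,0],[0.24,-0.66,0.18,0,0,0]]]}}

```text
clock: 1.82
tcp_pos: [0.5105, 0.1683, 0.2305]
tool_rot: [0.0, 0.961, 0.276, 0.0]
wrist_force: [-0.3, -0.1, 0.9]
width: 0.0854
grip_force: 0.0
```

```bash
python3 - <<'E'
from h import *
d=snap('wrist','w1')
for x in(-.066,0,.086):
    e=np.array([-.848,-.53]); p=np.array([.536,.1916])+x*e; print(x,proj(d,[*p,.016]))
print(tool()[0])
E
```

```text
-0.066 [270.11897129  97.69006249]
0 [270.45785973 159.04663057]
0.086 [270.84750612 229.59304841]
[0.51053984 0.16825556 0.23045583]
```

View pics/w1.png

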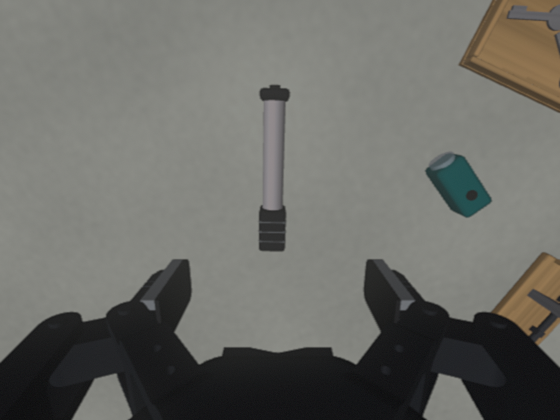

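The pump runs nearly vertical in the image: collar at (274,94), barrel from rows 100 to 207, handle down to (272,250). Fitting the barrel.

```bash
python3 - <<'E'
from h import *
d=load('w1'); f=d['frame'].astype(int)
P=[]
for v in range(106,202,4):
    r=f[v,235:315]; c=r[:,1]-r.mean(1)  # greenish table vs neutral barrel
    m=(c<2)&(r.mean(1)>60); u=np.where(m)[0]+235; P.append((u.min(),u.max(),v,len(u)))
P=np.array(P); print(P[::6])
g=f[:,265:282].max(2).mean(1); print([(v,int(g[v])) for v in (*range(84,104,2),*range(200,212,2),*range(244,256,2))])
Q=np.array([onz(d,(a+b)/2,v,.018)[:2] for a,b,v,_ in P])
vx,vy,x0,y0=cv2.fitLine(Q.astype(np.float32),cv2.DIST_HUBER,0,.01,.01).ravel()
print('axis yaw',np.degrees(np.arctan2(vy,vx)),(x0,y0))
print('collar end',onz(d,274.5,101,.028),'handle start',onz(d,272.5,207,.03))
E
```

```text
[[256 286 106  27]
 [235 305 130  28]
 [247 295 154  27]
 [249 310 178  27]]
[(84, 124), (86, 81), (88, 56), (90, 49), (92, 51), (94, 50), (96, 49), (98, 47), (100, 99), (102, 134), (200, 126), (202, 126), (204, 126), (206, 126), (208, 125), (210, 65), (244, 47), (246, 48), (248, 47), (250, 61), (252, 131), (254, 134)]
axis yaw 36.34944 (np.float32(0.5442805), np.float32(0.19219871))
collar end [0.59092432 0.22021713 0.028     ] handle start [0.49208748 0.1613793  0.03      ]
```

```bash
python3 - <<'E'
from h import *
d=load('w1'); f=d['frame'].astype(int)
s=(f[...,1]-f[...,[0,2]].mean(2)); s=cv2.GaussianBlur(s.astype(np.float32),(3,3),0)
print(s[150,250:300:3].round(1),s[150,200:210].mean())
m=((s<s[90:210,200:250].mean()*.4)).astype(np.uint8); m[:104]=0;m[205:]=0;m[:,:245]=0;m[:,305:]=0
m=cv2.morphologyEx(m,cv2.MORPH_OPEN,np.ones((5,5),np.uint8))
k,l,st,c=cv2.connectedComponentsWithStats(m); i=1+st[1:,4].argmax(); print(st[i])
Q=[]
for v in range(108,202,3):
    u=np.where(l[v]==i)[0]
    if len(u): Q.append(onz(d,(u.min()+u.max())/2,v,.018)[:2])
vx,vy,x0,y0=cv2.fitLine(np.float32(Q),cv2.DIST_HUBER,0,.01,.01).ravel()
print('yaw',np.degrees(np.arctan2(vy,vx)),x0,y0)
a=onz(d,274.5,99.5,.03)[:2];b=onz(d,272.5,209,.028)[:2];h=onz(d,272,251,.032)[:2]
e=np.array([vx,vy]);e*=np.sign(vx);n=lambda p:(p-[x0,y0])@e
mid=(n(a)+n(b))/2; print('len',n(a)-n(b),n(a)-n(h),'origin',np.array([x0,y0])+mid*e)
o=np.array([x0,y0])+mid*e; y=np.degrees(np.arctan2(e[1],e[0])); go([*o,.12],y); go([*o,.021],y)
E
```

```text
[ 3.2  3.1  3.3  3.2  2.  -2.8 -3.4 -4.  -3.6 -2.9 -2.3 -0.1  3.4  3.4
  3.7  3.4  3.6] 3.490625
[ 263  104   22  101 2120]
yaw 31.090494 0.54140836 0.19150317
len 0.11931451610710002 0.17051386757080528 origin [0.54046224 0.19093264]
shift [ 0.374 -0.034  1.105] turn [ 0.    -0.     0.008]
shift [ 0.374 -0.034  2.095] turn [ 0.    -0.     0.008]
```

Call:
{"op": "drive_tool", "data": {"targets": [[[0.06,0,0.08,0,0,0],[0.14,-0.01,0.2,0,0,0.004],[0.22,-0.02,0.35,0,0,0.008],[0.3,-0.03,0.5,0,0,0.008],[0.35,-0.035,0.65,0,0,0.008],[0.375,-0.035,0.8,0,0,0.008],[0.375,-0.035,0.92,0,0,0.008],[0.375,-0.035,1,0,0,0.008],[0.375,-0.035,1,0,0,0.008],[0.375,-0.035,1,0,0,0.008]]]}}

```text
clock: 2.7
tcp_pos: [0.5401, 0.1915, 0.1296]
tool_rot: [0.0, 0.963, 0.268, -0.001]
wrist_force: [-0.3, 0.0, 0.2]
width: 0.0854
grip_force: 0.0
```

```bash
python3 - <<'E'
from h import *
go([.5405,.191,.022],31.1); print(tool()[0])
E
```

```text
shift [0.003 0.006 1.076] turn [-0.     0.001 -0.   ]
[0.54009667 0.19145992 0.12958092]
```

Call:
{"op": "drive_tool", "data": {"targets": [[[0,0,0.12,0,0,0],[0,0,0.28,0,0,0],[0,0,0.45,0,0,0],[0,0,0.6,0,0,0],[0,0,0.74,0,0,0],[0,0,0.85,0,0,0],[0,0,0.93,0,0,0],[0,0,0.98,0,0,0],[0,0,1,0,0,0],[0,0,1,0,0,0]]]}}

```text
clock: 3.53
tcp_pos: [0.5404, 0.1916, 0.0304]
tool_rot: [-0.0, 0.963, 0.268, 0.0]
wrist_force: [-0.3, 0.2, 1.2]
width: 0.0854
grip_force: 0.0
```

Call:
{"op": "drive_tool", "data": {"targets": [[[0,0,0.03,0,0,0],[0,0,0.06,0,0,0],[0,0,0.08,0,0,0],[0,0,0.08,0,0,0],[0,0,0.08,0,0,0],[0,0,0.08,0,0,0],[0,0,0.08,0,0,0],[0,0,0.08,0,0,0],[0,0,0.08,0,0,0],[0,0,0.08,0,0,0]]]}}

```text
clock: 4.37
tcp_pos: [0.5403, 0.1916, 0.0223]
tool_rot: [-0.0, 0.963, 0.268, -0.0]
wrist_force: [0.2, 0.3, 0.2]
width: 0.0858
grip_force: 0.0
```

Call:
{"op": "drive_tool", "data": {"targets": [[[0,0,0,0,0,0],[0,0,0,0,0,0],[0,0,0,0,0,0],[0,0,0,0,0,0],[0,0,0,0,0,0],[0,0,0,0,0,0],[0,0,0,0,0,0],[0,0,0,0,0,0],[0,0,0,0,0,0],[0,0,0,0,0,0]]], "grip": 0}}

```text
clock: 5.2
tcp_pos: [0.5403, 0.1916, 0.0225]
tool_rot: [-0.0, 0.963, 0.268, 0.0]
wrist_force: [-2.0, 0.3, 5.8]
width: 0.0223
grip_force: 58.8
```

Call:
{"op": "drive_tool", "data": {"targets": [[[0,0,-0.05,0,0,0],[0,0,-0.15,0,0,0],[0,0,-0.3,0,0,0],[0,0,-0.46,0,0,0],[0,0,-0.62,0,0,0],[0,0,-0.78,0,0,0],[0,0,-0.9,0,0,0],[0,0,-0.97,0,0,0],[0,0,-1,0,0,0],[0,0,-1,0,0,0]]]}}

```text
clock: 6.03
tcp_pos: [0.5405, 0.1916, 0.1229]
tool_rot: [-0.0, 0.963, 0.268, 0.0]
wrist_force: [-0.5, -0.2, -2.7]
width: 0.0219
grip_force: 58.8
```

```bash
python3 - <<'E'
from h import *
s=manip.get_state();print(s['width'],s['wrist_force'],s['qpos'].round(2))
go([.54,.09,.2],18); go([.45,-.11,.25],4)
E
```

```text
0.02191352963206129 [-0.47834403 -0.21879403 -2.66268733] [ 0.34  0.39 -0.13  1.05  0.    2.94]
shift [-0.528  0.868 -0.771] turn [ 0.    -0.     0.114]
shift [-2.332  2.115 -1.273] turn [-0.    -0.     0.236]
```

Call:
{"op": "drive_tool", "data": {"targets": [[[-0.04,0.06,-0.08,0,0,0.01],[-0.1,0.16,-0.18,0,0,0.03],[-0.18,0.28,-0.3,0,0,0.05],[-0.26,0.42,-0.44,0,0,0.07],[-0.35,0.56,-0.56,0,0,0.09],[-0.42,0.68,-0.66,0,0,0.1],[-0.48,0.78,-0.72,0,0,0.11],[-0.52,0.84,-0.76,0,0,0.114],[-0.53,0.87,-0.77,0,0,0.114],[-0.53,0.87,-0.77,0,0,0.114]]]}}

```text
clock: 6.87
tcp_pos: [0.5399, 0.0889, 0.1993]
tool_rot: [-0.0, 0.988, 0.156, 0.0]
wrist_force: [0.4, 0.1, -2.1]
width: 0.0219
grip_force: 58.9
```

```bash
python3 - <<'E'
from h import *
print(tool()[0]);go([.53,0,.24],4);go([.53,-.10,.24],4)
E
```

```text
[0.53991171 0.08890968 0.19933149]
shift [-0.369  0.815 -0.407] turn [-0.    -0.     0.122]
shift [-0.678  1.766 -0.407] turn [-0.    -0.     0.122]
```

Call:
{"op": "drive_tool", "data": {"targets": [[[-0.03,0.06,-0.04,0,0,0.01],[-0.08,0.17,-0.1,0,0,0.03],[-0.13,0.3,-0.16,0,0,0.05],[-0.18,0.44,-0.22,0,0,0.07],[-0.24,0.58,-0.28,0,0,0.09],[-0.29,0.7,-0.34,0,0,0.11],[-0.33,0.8,-0.38,0,0,0.12],[-0.36,0.87,-0.4,0,0,0.122],[-0.37,0.9,-0.4,0,0,0.122],[-0.37,0.9,-0.4,0,0,0.122]]]}}

```text
clock: 7.7
tcp_pos: [0.5324, -0.008, 0.2392]
tool_rot: [-0.0, 0.999, 0.035, -0.0]
wrist_force: [-0.9, 0.2, -2.2]
width: 0.0222
grip_force: 58.9
```

```bash
python3 - <<'E'
from h import *
d=snap('wrist','w2');print(tool()[0]);go([.53,-.1,.24],4)
c=lambda x,y,z:proj(d,[.528+(-.998*x+.07*y),-.2195+(-.07*x-.998*y),z]).round(0)
print(c(-.096,-.039,.012),c(.06,-.039,.012),c(0,0,.052))
E
```

```text
[ 0.53240739 -0.00748921  0.23900888]
shift [-0.089  0.921 -0.01 ] turn [-0.  0.  0.]
[426. 121.] [409. 247.] [466. 211.]
```

View pics/w2.png

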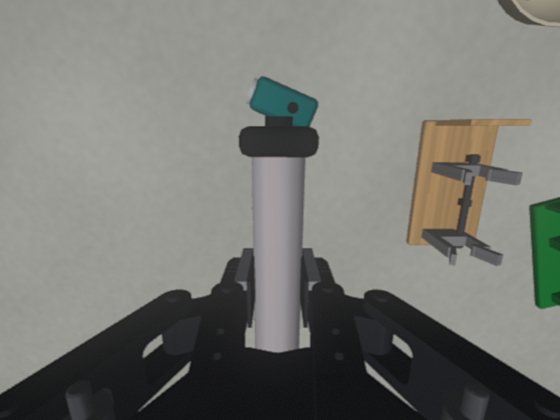

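The stand shows at the right: the wood's left edge runs (425,121) to (409,244), its right edge (497,124) to (480,240), and the clips sit at rows ~170 and ~240. That agrees with the projected estimate to a few px. Fitting the edges.

```bash
python3 - <<'E'
from h import *
d=load('w2');f=d['frame'].astype(int)
m=((f[...,2]-f[...,0])>25).astype(np.uint8); m[:,:395]=0
k,l,st,c=cv2.connectedComponentsWithStats(m)
i=1+st[1:,4].argmax();print(st[i])
L=[];Rr=[]
for v in range(135,240,3):
    u=np.where(m[v,395:525])[0]+395; 
    L.append(onz(d,u.min(),v,.002)[:2])
    if v<160 or 185<v<225: Rr.append(onz(d,u.max()+1,v,.012)[:2])
for n,Q in(('L',L),('R',Rr)):
    vx,vy,x0,y0=cv2.fitLine(np.float32(Q),cv2.DIST_HUBER,0,.01,.01).ravel(); s=vy/vx
    print(n,'yaw',np.degrees(np.arctan(s)),'y at x=.528:',y0+s*(.528-x0))
col=m[:,440]; v=np.where(m[200:260,412:425].any(1))[0].max()+200; print('bottom row',v,onz(d,416,v+1,.012)); 
v=np.where(m[:,412:440].any(1))[0].min(); print('top row L',v)
for p in((427,121,.012),(425,122,0),(409,245,.012)):print(p,onz(d,*p))
# plate top edge ends, z=.078
r=np.where(m[110:135].any(0))[0]; print('plate right col',r.max(), onz(d,531,121,.078),onz(d,462,122,.078))
E
python3 -c "
from h import *
d=load('w2');cv2.imwrite('pics/c2.png',cv2.resize(d['frame'][105:275,395:540],(682,600)[:2],interpolation=cv2.INTER_CUBIC))" 
```

```text
[ 407  119  124  126 6463]
L yaw 4.1451087 y at x=.528: -0.18154536
R yaw 4.0971875 y at x=.528: -0.26524413
bottom row 244 [ 0.46817631 -0.19399337  0.012     ]
top row L 120
(427, 121, 0.012) [ 0.62101233 -0.17536577  0.012     ]
(425, 122, 0) [ 0.62028469 -0.17907012  0.        ]
(409, 245, 0.012) [ 0.46752959 -0.18494235  0.012     ]
plate right col 530 [ 0.62482798 -0.24023566  0.078     ] [ 0.61934968 -0.17612524  0.078     ]
```

View pics/c2.png

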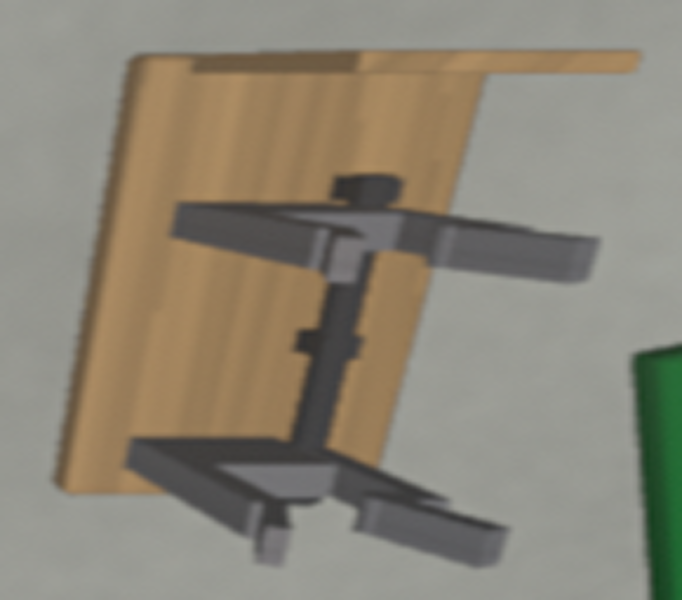

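```bash
python3 - <<'E'
from h import *
d=load('w2');t,M=tool();
for x in(.06,.072):print(x,proj(d,t+M@[x,0,.0064-.012]))
f=d['frame'][:,270:286].max(2).mean(1);print([(v,int(f[v])) for v in range(140,164,3)])
go([.529,-.11,.22],4.1);go([.529,-.22,.14],4.1)
E
```

```text
0.06 [273.61884614 155.95306599]
0.072 [273.53581546 125.06968058]
[(140, 49), (143, 49), (146, 49), (149, 48), (152, 48), (155, 45), (158, 158), (161, 159)]
shift [-0.106  1.02   0.19 ] turn [-0.  0. -0.]
shift [-0.184  2.118  0.99 ] turn [-0.  0. -0.]
```

Call:
{"op": "drive_tool", "data": {"targets": [[[-0.01,0.06,0,0,0,0],[-0.02,0.16,0,0,0,0],[-0.03,0.3,0,0,0,0],[-0.04,0.45,0,0,0,0],[-0.06,0.6,0,0,0,0],[-0.08,0.75,0,0,0,0],[-0.09,0.87,0,0,0,0],[-0.1,0.96,0,0,0,0],[-0.1,1,0,0,0,0],[-0.1,1,0,0,0,0]]]}}

```text
clock: 8.58
tcp_pos: [0.5296, -0.1086, 0.2392]
tool_rot: [0.0, 0.999, 0.035, -0.0]
wrist_force: [0.5, 0.4, -3.3]
width: 0.0222
grip_force: 58.9
```

```bash
python3 - <<'E'
from h import *
print(tool()[0]);go([.529,-.2198,.18],4.1)
E
```

```text
[ 0.52963065 -0.108591    0.23915939]
shift [-0.084  1.109  0.592] turn [ 0.     0.    -0.001]
```

Call:
{"op": "drive_tool", "data": {"targets": [[[-0.01,0.06,0,0,0,0],[-0.02,0.16,0,0,0,0],[-0.03,0.3,0.04,0,0,0],[-0.04,0.45,0.1,0,0,0],[-0.06,0.6,0.2,0,0,0],[-0.07,0.75,0.3,0,0,0],[-0.08,0.87,0.4,0,0,0],[-0.08,0.96,0.5,0,0,0],[-0.08,1,0.57,0,0,0],[-0.08,1,0.6,0,0,0]]]}}

```text
clock: 9.42
tcp_pos: [0.5283, -0.2087, 0.1778]
tool_rot: [-0.0, 0.999, 0.035, -0.001]
wrist_force: [0.9, -0.1, -3.2]
width: 0.0219
grip_force: 59.0
```

```bash
python3 - <<'E'
from h import *
print(tool()[0]);go([.529,-.2188,.13],4.1)
E
```

```text
[ 0.52826013 -0.20865624  0.1778176 ]
shift [0.001 0.102 0.478] turn [-0.     0.001 -0.001]
```

Call:
{"op": "drive_tool", "data": {"targets": [[[0,0.02,0,0,0,0],[0,0.06,0,0,0,0],[0,0.1,0.03,0,0,0],[0,0.1,0.08,0,0,0],[0,0.1,0.15,0,0,0],[0,0.1,0.23,0,0,0],[0,0.1,0.32,0,0,0],[0,0.1,0.4,0,0,0],[0,0.1,0.45,0,0,0],[0,0.1,0.45,0,0,0]]]}}

```text
clock: 10.25
tcp_pos: [0.5286, -0.2177, 0.1326]
tool_rot: [-0.001, 0.999, 0.035, -0.001]
wrist_force: [-0.4, 0.2, -2.3]
width: 0.022
grip_force: 59.0
```

```bash
python3 - <<'E'
from h import *
a=snap('scene','s1');b=snap('side','d1');print(tool()[0])
c=lambda d,x,y:cv2.resize(d['frame'][y:y+100,x:x+67],(400,600),interpolation=cv2.INTER_CUBIC)
cv2.imwrite('pics/c3.png',np.hstack([c(a,190,150),cv2.resize(b['frame'][140:240,277:377],(400,400),interpolation=cv2.INTER_CUBIC)[:600] if 0 else cv2.copyMakeBorder(cv2.resize(b['frame'][140:240,280:380],(400,400),interpolation=cv2.INTER_CUBIC),0,200,0,0,0)]))
E
```

```text
[ 0.52932316 -0.21803037  0.13404675]
```

View pics/c3.png

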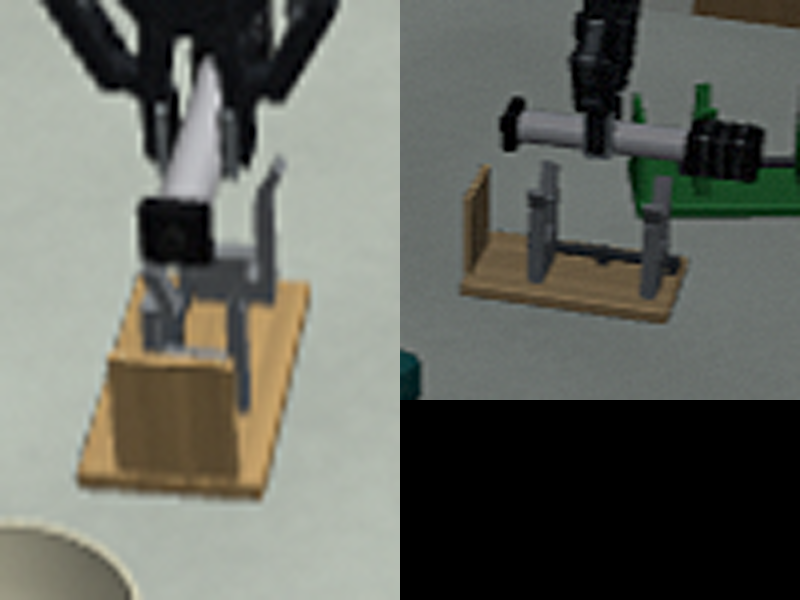

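The scene crop shows the collar at (219,188) just over the plate, whose top runs from (208,210) to (229.7,211.7). The side crop shows the pump level above both clips, collar beyond the far clip and handle at the open end. Next a relative check of the side offset using the scene camera's own bias.

```bash
python3 - <<'E'
from h import *
a=load('s1');b=load('d1');t,M=tool()
print('collar face pred',proj(a,t+M@[.072,0,.0064]),'seen 219.3 188.3')
S=lambda o,p:np.array([o[0]-.9974*p[0]+.0715*p[1],o[1]-.0715*p[0]-.9974*p[1],p[2]])
o=(.529,-.2188)
for y in(-28,28):print('plate top outer',y,proj(a,S(o,(-.096,y/1e3,.078))))
f=a['frame'];m=((f[...,2].astype(int)-f[...,0])>25)
for v in(214,217,220,224):
    u=np.where(m[v,195:245])[0]+195;print(v,u.min(),u.max())
# collar black columns
for v in(186,189,192):
    u=np.where(f[v,205:235].max(1)<60)[0]+205;print('c',v,u.min(),u.max())
print('side: plate top near/far inner, handle end',proj(b,S(o,(-.096,-.028,.078))),proj(b,S(o,(.06,-.039,0))),proj(b,S(o,(-.096,-.039,0))))
print('collar ctr pred side',proj(b,t+M@[.066,0,.0064]))
go([.5295,-.2188,.0584],4.1)
E
```

```text
collar face pred [218.15248733 189.9375901 ] seen 219.3 188.3
plate top outer -28 [228.0425463  211.31699541]
plate top outer 28 [206.76891919 209.99188462]
214 207 238
217 206 237
220 205 236
224 204 235
c 186 213 224
c 189 214 224
c 192 214 225
side: plate top near/far inner, handle end [295.94347146 188.93426162] [347.04576504 221.30947467] [294.88649328 213.88288879]
collar ctr pred side [308.4199905  170.68388493]
shift [0.002 0.008 0.756] turn [-0.  0. -0.]
```

Relative to the pump the stand agrees within 1 mm, so I descend straight.

Call:
{"op": "drive_tool", "data": {"targets": [[[0,0,0.05,0,0,0],[0,0,0.12,0,0,0],[0,0,0.2,0,0,0],[0,0,0.28,0,0,0],[0,0,0.34,0,0,0],[0,0,0.39,0,0,0],[0,0,0.43,0,0,0],[0,0,0.46,0,0,0],[0,0,0.48,0,0,0],[0,0,0.48,0,0,0]]]}}

```text
clock: 11.18
tcp_pos: [0.5294, -0.2178, 0.086]
tool_rot: [-0.0, 0.999, 0.036, -0.0]
wrist_force: [0.2, 2.5, -2.5]
width: 0.0217
grip_force: 59.0
```

Call:
{"op": "drive_tool", "data": {"targets": [[[0,0,0.03,0,0,0],[0,0,0.06,0,0,0],[0,0,0.09,0,0,0],[0,0,0.12,0,0,0],[0,0,0.15,0,0,0],[0,0,0.18,0,0,0],[0,0,0.21,0,0,0],[0,0,0.24,0,0,0],[0,0,0.24,0,0,0],[0,0,0.24,0,0,0]]]}}

```text
clock: 12.02
tcp_pos: [0.5289, -0.2182, 0.0616]
tool_rot: [-0.0, 0.999, 0.035, -0.001]
wrist_force: [-1.0, 1.2, -6.6]
width: 0.0218
grip_force: 59.0
```

```bash
python3 - <<'E'
from h import *
s=manip.get_state();print(tool()[0],s['wrist_force'],s['torque'],s['width']); go([.5295,-.218,.0584],4.1)
E
```

```text
[ 0.52890638 -0.21820168  0.06156819] [-1.04146209  1.15524211 -6.56603593] [0.2974787  0.00335064 0.00896306] 0.021777737718462552
shift [ 0.006 -0.002  0.032] turn [-0.     0.001 -0.001]
```

Call:
{"op": "drive_tool", "data": {"targets": [[[0,0,0.01,0,0,0],[0,0,0.02,0,0,0],[0,0,0.03,0,0,0],[0,0,0.035,0,0,0],[0,0,0.04,0,0,0],[0,0,0.045,0,0,0],[0,0,0.045,0,0,0],[0,0,0.045,0,0,0],[0,0,0.045,0,0,0],[0,0,0.045,0,0,0]]]}}

```text
clock: 12.85
tcp_pos: [0.5298, -0.2185, 0.0584]
tool_rot: [0.0, 0.999, 0.035, 0.0]
wrist_force: [-0.9, -1.4, 5.7]
width: 0.0216
grip_force: 60.2
```

The axis stopped on the seats at the predicted height, with upward contact of about 8 N. Releasing.

Call:
{"op": "drive_tool", "data": {"targets": [[[0,0,0,0,0,0],[0,0,0,0,0,0],[0,0,0,0,0,0],[0,0,0,0,0,0],[0,0,0,0,0,0],[0,0,0,0,0,0],[0,0,0,0,0,0],[0,0,0,0,0,0],[0,0,0,0,0,0],[0,0,0,0,0,0]]], "grip": 1}}

```text
clock: 13.68
tcp_pos: [0.5293, -0.2181, 0.0578]
tool_rot: [-0.0, 0.999, 0.035, -0.0]
wrist_force: [0.1, -0.3, 0.8]
width: 0.0851
grip_force: 0.0
```

Call:
{"op": "drive_tool", "data": {"targets": [[[0,0,-0.05,0,0,0],[0,0,-0.15,0,0,0],[0,0,-0.3,0,0,0],[0,0,-0.46,0,0,0],[0,0,-0.62,0,0,0],[0,0,-0.78,0,0,0],[0,0,-0.9,0,0,0],[0,0,-0.97,0,0,0],[0,0,-1,0,0,0],[0,0,-1,0,0,0]]]}}

```text
clock: 14.52
tcp_pos: [0.5297, -0.2182, 0.1586]
tool_rot: [0.0, 0.999, 0.035, 0.001]
wrist_force: [-0.8, -0.3, -0.0]
width: 0.0849
grip_force: 0.0
```

Call:
{"op": "drive_tool", "data": {"targets": [[[-0.05,0,-0.1,0,0,0],[-0.1,0,-0.2,0,0,0],[-0.2,0,-0.3,0,0,0],[-0.3,0,-0.45,0,0,0],[-0.4,0,-0.6,0,0,0],[-0.5,0,-0.75,0,0,0],[-0.5,0,-0.75,0,0,0],[-0.5,0,-0.75,0,0,0],[-0.5,0,-0.75,0,0,0],[-0.5,0,-0.75,0,0,0]]]}}

```text
clock: 15.35
tcp_pos: [0.4794, -0.2215, 0.2321]
tool_rot: [-0.0, 0.999, 0.035, -0.0]
wrist_force: [-0.5, 0.1, -0.1]
width: 0.0854
grip_force: 0.0
```

```bash
python3 - <<'E'
from h import *
a=snap('scene','s2');b=snap('side','d2');w=snap('wrist','w3');print(tool()[0],manip.get_state()['width'])
c=lambda d,x,y:cv2.resize(d['frame'][y:y+75,x:x+100],(400,300),interpolation=cv2.INTER_CUBIC)
W=w['frame'][0:315,70:490]
cv2.imwrite('pics/c4.png',np.vstack([np.hstack([c(a,180,165),c(b,277,160)]),np.hstack([cv2.resize(W,(400,300)),cv2.resize(a['frame'],(400,300))])]))
E
```

```text
[ 0.47947263 -0.22145472  0.23198871] 0.0852683526913821
```

View pics/c4.png

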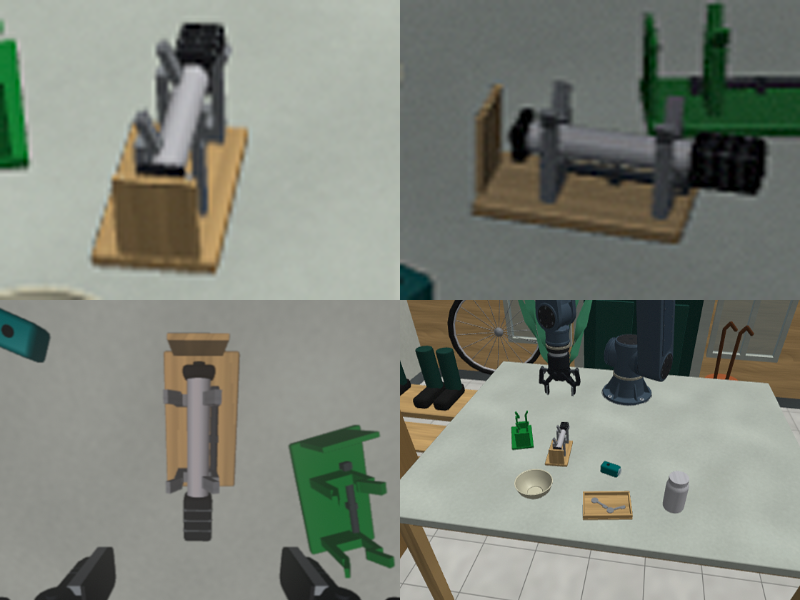

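The pictures show the pump lying level in both clips: collar between plate and far clip (crop (160,168)), handle over the open end (crop (203,42)). The jaw tips are back where they were before (crop (163,48), (146,122)) and the bystanders have not moved.

```bash
python3 -c "
from station import manip
print(manip.close_job())"
```

```text
the job is handed in; nothing more can be done
None
```

The bike pump is clipped into the beech stand, seated on both forks with the jaw closed over it and its handle over the open end; the gripper is clear, the other things look unmoved, and I handed the job in at about 15.5 s.

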